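Open the lipped slide-lid case and put its cassette on the warming plate

ROBOT

A 7-joint arm with a two-finger parallel gripper is mounted at the origin on the work surface. World frame = base frame: x ahead of the robot, y to its left, z up, the work surface at z = 0. Lengths are in m, angles in rad, forces in N, time in s.
With the tool pointing down it reaches from about 0.4 to 0.85 m from the base axis. Payload 4.5 kg.
Tool frame: the origin (TCP) lies midway between the tips of the shut fingers; the grasp point (between the pads) lies 19 mm behind it; z points along the fingers, y is the line along which they close (so a half turn about z gives the same grasp; the last joint's range is limited). The gripper opens to 88 mm and grips with 3 to 60 N. Pads are 18 mm wide; open, the fingers measure 123 mm over their backs; the gripper's body (75 mm by 187 mm) begins 45 mm behind the grasp point.
Start: joints at [-1.122, 0.689, -0.195, 1.565, 0.157, 0.902, -0.215], TCP at [0.252, 0.572, 0.239] pointing down, gripper open.
Joint ranges: [-3.01, 3.01], [-0.46, 2.08], [-1.47, 1.51], [0.13, 2.56], [-1, 4.14], [0.04, 2.09], [-2.66, 2.66]. Speed limits (rad/s): [2.57, 2.57, 3.14, 3.14, 3.14, 3.14, 3.14].

INTERFACE

Orientations are given as a unit quaternion [x, y, z, w].
In Python, from workcell import ctrl, status, imaging gives the robot as it stands. Calls block until the motion is done:
- ctrl.reach(position, orientation): joint-space move of the TCP to a pose.
- ctrl.servo_line(position, attitude=None, velocity=0.15, force_limit=None): straight line of the TCP; attitude=None keeps the orientation; velocity is the mean speed in m/s. With force_limit (N) it stops when the force on the tool has changed by that much, and returns True; else False.
- ctrl.set_joints(angles): joint-space move.
- ctrl.set_gripper(opening, effort=None): finger opening in m; effort is the grip in N (None keeps the last); returns when the fingers have stopped.
- ctrl.hold(seconds).
- ctrl.solve_ik(position, orientation): joint angles nearest the present ones, or None.
- status.observe(): the state.
- imaging.capture(name): name is "scene" or "side" or "wrist"; returns the picture (400x640x3 uint8, blue, green, red); there is no depth.
- imaging.camera_model(name): a dict with "intrinsics" (3x3 intrinsics, pixels), "extrinsics" (4x4, takes a point from world to camera coordinates). Camera axes: x right, y down, z forward; pixel columns grow to the right and rows downward; lengths in m; the calibration is good to about 2 mm. A picture is of the moment at which its call begins: read the wrist's pose just before it. camera_model takes no time and is no camera call; for the wrist camera it gives the pose at the moment of the call.
A pose or a line that the arm cannot do raises ctrl.Unreachable and nothing moves.
- ctrl.job_done(): hands the job in; it is judged then, once.
The state is a dict: "time_s": time; "qpos": joint angles; "dq": joint speeds; "joint_efforts": joint torques, N m; "tcp_pos": TCP position; "eef_rot": TCP orientation; "force": force on the tool from outside, world axes, zero at the start; "ft_torque": the same for the moment, N m; "gripper_width": finger opening in m; "grip_force": force on a finger pad.
Only numpy, scipy, OpenCV 4.12 (cv2) and the standard library are available. Lean on these libraries where they do the work, as an engineer would, in place of code of your own. Each camera call takes 0.05 s, during which the arm holds its last target. There are 200 camera calls.

TASK

Open the grey case without forcing it: gently lift the knob end of the blue lid over the metal end lip, then slide the lid out of its grooves towards that end, and lay it flat, knob up, in the middle of the green mat. Then take the orange cassette out of the case and set it down, upright and not dropped, in the middle of the round warming plate. Leave everything else on the bench where it is.

Things in the scene. Friction and masses are not known exactly. Their poses are not given: they have to be found in the camera images.
- case_mid (a point): Grey case screwed to the bench, 146 x 89 mm over its aluminium rim, 60 to 67 mm tall. This point: centre of the ledge the lid lies on, 45 mm above the bench. x runs from the lip end (-x) to the back (+x), y across, z up. The inner floor is 33 mm below this point; the cavity is 114 (x) by 62 (y) mm. In front of x = -20 mm nothing is above the lid.
- case_lip (a point): Middle of the ledge's -x end, 67 mm from case_mid, where the rim's end lip stands 2 mm in front of the lid. The rim is shimmed, so its height differs from case to case and is not told: the lip's top is 6 to 14 mm above the ledge, a little more than the lid can rise level. Raise only the lid's -x end, the rear staying down.
- case_flange (a point): Point on the ledge at x = -20 mm from case_mid. From here back to the rim's wall at x = +67 mm two yellow flanges cover 6 mm of the lid's side edges, their undersides 4 mm above the lip's top. The tilted lid comes hard against their front edges when its -x end has risen 8 mm (lowest rim) to 20 mm (highest), always past the lip. Slid 85 mm to -x along its own slope it is free of them.
- lid_knob (a point): Centre of the white knob on the blue lid: a block 14 (x) by 40 (y) by 26 (z) mm standing on the lid, to be gripped across its 14 mm; its top 13 mm above this point, the lid's top face 13 mm below. The lid is a rigid plate 130 (x) by 76 (y) by 5 mm, 80 g. The knob is 15 mm from the lid's lip end (-x) and 50 mm from the lid's middle (towards -x).
- lid_mid (a point): Centre of the underside of the blue lid, axes along the lid: x from the knob end (-x) to the rear, y across, z up. Shut, it coincides with the case_mid point.
- lid_front (a point): Middle of the lower edge of the lid's knob end, 65 mm towards -x from lid_mid.
- cassette_mid (a point): Centre of the orange cassette, a block 22 (x) by 50 (y) by 26 (z) mm, about 60 g, standing loose on the floor of the case under the lid; its top is 7 mm below the ledge. z up.
- mat: Green mat fixed on the bench, 180 (x) by 150 (y) by 4 mm; origin at the centre of its underside.
- plate: Round blue warming plate with a steel face, 124 mm across, steel face 104 mm across, 14 mm tall, fixed; origin at the centre of its underside.
- flask: Bystander, loose: clear bottle with blue cap, 48 mm across, 120 mm tall; origin at its underside.
- penpot: Bystander, loose: dark steel pen pot, 72 mm across, 95 mm tall; origin at its underside.
- dishes: Bystander, loose: stack of culture dishes, 63 mm across, 34 mm tall; origin at its underside.
- mouse: Bystander, loose: white computer mouse, 100 x 58 x 22 mm; origin at its underside.
- tipbox: Bystander, loose: tip box with red top, 120 x 85 x 67 mm; origin at its underside.
- driver: Bystander, loose: small screwdriver, 150 mm long, lying; origin at its underside.
- lid: The blue lid; origin as lid_mid.
- cassette: The orange cassette; origin at the centre of its underside.
- case: The grey case with its rim; origin on the bench, 45 mm below case_mid.
There are look-alikes about, which are no part of the job. Leave any pink look-alike of the case alone.

How it is judged:
On the way, in this order (a step that is already met when the one before it is completed fails the run):
1. The knob end of the lid is raised at least 3.5 mm off the ledge while the rear is still in the grooves (z of lid_front in the frame of case_mid above 0.0035 m and x of lid_mid in the frame of case_mid above -0.02 m), for 0.05 s.
2. The lid has been slid at least 75 mm out towards the lip end, still low in its grooves (x of lid_mid in the frame of case_mid below -0.075 m and z of lid_mid in the frame of case_mid between -0.005 and 0.035 m).
At the end, for the whole second after the job is handed in: The lid lies flat and knob up on the green mat, its middle within 40 mm of the mat's centre; the cassette stands upright on the warming plate, its centre within 28 mm of the plate's centre; both released and at rest (horizontal distance between lid_mid and mat below 0.04 m and angle between lid_mid's own z axis and vertical below 0.06 rad and z of lid_mid in the frame of mat between 0.0015 and 0.008 m and linear speed of each of lid, cassette below 0.02 m/s and angular speed of each of lid, cassette below 0.2 rad/s and horizontal distance between cassette_mid and plate below 0.028 m and angle between cassette_mid's own z axis and vertical below 0.08 rad and z of cassette_mid in the frame of plate between 0.023 and 0.031 m); the robot touches nothing.
It fails at once if The raised lid is forced: more than 60 N in all between it and the case's ledge, lip and flanges (contact force between lid and case above 60 N and z of lid_front in the frame of case_mid above 0.002 m).
It fails at once if The cassette is dropped onto the plate (faster than 0.6 m/s within 10 mm of it) (horizontal distance between cassette_mid and plate below 0.06 m and z of cassette_mid in the frame of plate below 0.037 m and linear speed of cassette above 0.6 m/s).
It fails at once if A bystander is moved more than 20 mm (distance of any of flask, penpot, dishes, mouse, tipbox, driver from where it was at the start of the episode above 0.02 m).
It also fails if it takes over 72 s, if anything falls off the work surface, if the arm or the gripper's body presses on something with over 40 N, if the wrist force passes 120 N, or if a joint passes its speed limit or range.

## Working session

There is one attempt and no reset: what is moved stays moved. The work goes in short steps, each a Python script; the robot and the scene stay as the last script left them, time stands still between calls to the robot, and variables do not carry over. Pictures are saved under pics/ and viewed, at most 10 in all, crops included, and the job is handed in when it is done.

```bash
ls; mkdir -p pics; python3 - <<'E'
from workcell import ctrl,status,imaging
import cv2,numpy as np
for n in("scene","side"):
    im=imaging.capture(n);cv2.imwrite(f"pics/{n}0.png",im)
    m=imaging.camera_model(n);print(n,np.round(m["intrinsics"],1).tolist(),np.round(m["extrinsics"],3).tolist())
s=status.observe();print({k:np.round(v,3).tolist() for k,v in s.items()})
E
```

```text
pics
scene [[401.4, 0.0, 325.6], [0.0, 401.4, 198.2], [0.0, 0.0, 1.0]] [[0.081, 0.997, -0.02, -0.03], [0.689, -0.07, -0.721, -0.312], [-0.72, 0.044, -0.693, 1.563], [0.0, 0.0, 0.0, 1.0]]
side [[379.0, 0.0, 318.1], [0.0, 379.0, 193.3], [0.0, 0.0, 1.0]] [[0.797, -0.605, 0.005, -0.432], [-0.428, -0.57, -0.702, 0.294], [0.427, 0.557, -0.713, 1.084], [0.0, 0.0, 0.0, 1.0]]
{'time_s': 0.1, 'qpos': [-1.122, 0.69, -0.195, 1.566, 0.157, 0.903, -0.215], 'dq': [0.0, -0.001, -0.0, -0.004, 0.001, -0.001, 0.002], 'joint_efforts': [-0.004, -52.85, -1.272, -15.384, -0.053, 0.002, 0.0], 'tcp_pos': [0.252, 0.571, 0.238], 'eef_rot': [0.206, 0.979, -0.001, -0.0], 'force': [-0.29, 0.19, -0.599], 'ft_torque': [-0.004, -0.005, -0.003], 'grip_force': 0.0, 'gripper_width': 0.088}
```

View pics/scene0.png

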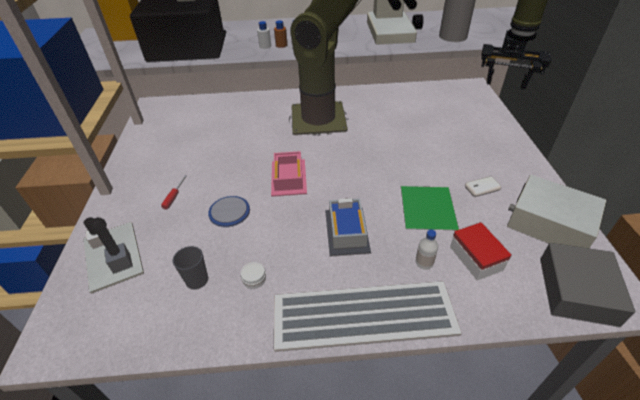

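View pics/side0.png

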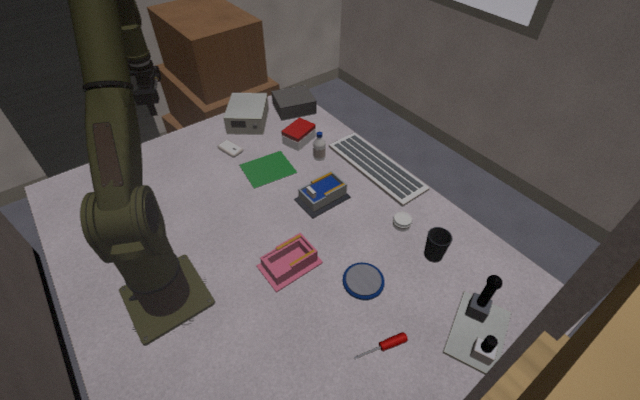

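The scene view shows the grey case with blue lid and white knob at (345,203), its knob end towards the robot. The mat is at (429,207) and the warming plate at (229,211). Possible mix-ups:
- **Case:** grey one at (347,228) or pink look-alike at (288,173), which has no lid. I choose the grey one.
- **Knob:** white knob at (345,203), mouse at (483,187) or dishes at (253,274). I choose the knob on the blue lid.
- **Plate:** blue round one at (229,211) or dishes at (253,274). I choose the blue one.

Next I get rough positions and take a close wrist view.

```bash
cat > h.py <<'E'
from workcell import ctrl,status,imaging
import cv2,numpy as np
from scipy.spatial.transform import Rotation as R
np.set_printoptions(precision=4,suppress=True)
def ray(n,uv,z,m=None):
    m=m or imaging.camera_model(n);K=np.array(m["intrinsics"]);T=np.array(m["extrinsics"])
    uv=np.atleast_2d(uv).astype(float);d=np.c_[uv,np.ones(len(uv))]@np.linalg.inv(K).T@T[:3,:3]
    o=-T[:3,:3].T@T[:3,3];return o+d*((z-o[2])/d[:,2])[:,None]
def proj(n,p,m=None):
    m=m or imaging.camera_model(n);T=np.array(m["extrinsics"]);c=np.atleast_2d(p)@T[:3,:3].T+T[:3,3]
    q=c@np.array(m["intrinsics"]).T;return q[:,:2]/q[:,2:]
def blob(mask,roi=None):
    """largest contour of mask within roi (u0,v0,u1,v1)"""
    k=np.zeros(mask.shape,np.uint8)
    u0,v0,u1,v1=roi or (0,0,640,400);k[v0:v1,u0:u1]=mask[v0:v1,u0:u1].astype(np.uint8)
    cs,_=cv2.findContours(k,cv2.RETR_EXTERNAL,cv2.CHAIN_APPROX_NONE)
    return max(cs,key=cv2.contourArea)[:,0,:]
def hsv(im): return [c.astype(int) for c in cv2.split(cv2.cvtColor(im,cv2.COLOR_BGR2HSV))]
# tool down, finger-closing axis y at world heading a, then pitched by t about that axis
def down(a,t=0.): 
    y=np.array([np.cos(a),np.sin(a),0]);z=np.array([0,0,-1.]);x=np.cross(y,z)
    return R.from_matrix(np.c_[x,y,z])
E
python3 - <<'E'
from h import *
for n,rm,rp,rc in(("scene",(395,180,465,235),(200,190,260,230),(322,195,372,245)),("side",(235,145,300,190),(338,258,390,302),(295,170,350,210))):
    im=cv2.imread(f"pics/{n}0.png");H,S,V=hsv(im)
    g=blob((abs(H-65)<20)&(S>120),rm);c=cv2.minAreaRect(ray(n,g,.004)[:,:2].astype(np.float32));print(n,"mat",c)
    b=blob((abs(H-112)<15)&(S>110),rp);print("plate",cv2.minEnclosingCircle(ray(n,b,.010)[:,:2].astype(np.float32)))
    b=blob((abs(H-112)<12)&(S>150),rc);print("lid",cv2.minAreaRect(ray(n,b,.05)[:,:2].astype(np.float32)))
    w=blob((S<45)&(V>185),rc);print("knobpx",w.mean(0),len(w),ray(n,w.mean(0),.07))
s=status.observe();m=imaging.camera_model("wrist");T=np.array(m["extrinsics"]);o=-T[:3,:3].T@T[:3,3]
Rt=R.from_quat(s["eef_rot"]).as_matrix();print("cam in tool",Rt.T@(o-s["tcp_pos"]),"\n",Rt.T@T[:3,:3].T, m["intrinsics"])
E
```

```text
scene mat ((0.522214412689209, 0.2940364480018616), (0.1446269154548645, 0.17403452098369598), 82.08624267578125)
plate ((0.4848008155822754, -0.2984691858291626), 0.05908972769975662)
lid ((0.5861988663673401, 0.04117046296596527), (0.06956551969051361, 0.11130385100841522), 88.08654022216797)
knobpx [345.2381 199.7619] 21 [[0.5362 0.0436 0.07  ]]
side mat ((0.5189663171768188, 0.29299741983413696), (0.1427248865365982, 0.17168116569519043), 82.29226684570312)
plate ((0.47845181822776794, -0.30144286155700684), 0.061591584235429764)
lid ((0.5936074256896973, 0.045012302696704865), (0.125263050198555, 0.06809312105178833), 2.0897634029388428)Traceback (most recent call last):
  File "<stdin>", line 7, in <module>
  File "h.py", line 17, in blob
    return max(cs,key=cv2.contourArea)[:,0,:]
           ~~~^^^^^^^^^^^^^^^^^^^^^^^^
ValueError: max() iterable argument is empty
```

```bash
python3 - <<'E'
from h import *
s=status.observe();m=imaging.camera_model("wrist");T=np.array(m["extrinsics"]);o=-T[:3,:3].T@T[:3,3]
Rt=R.from_quat(s["eef_rot"]).as_matrix();print("cam in tool",Rt.T@(o-s["tcp_pos"]),"\n",Rt.T@T[:3,:3].T, m["intrinsics"])
off=Rt.T@(o-s["tcp_pos"])
best=None
for a in(0,np.pi):
    q=down(a+.0);
    for p in([.55,.04,.30],[.53,.04,.1],[.42,.04,.1],[.52,.29,.1]):
        j=ctrl.solve_ik(p,q.as_quat());print(a,p,None if j is None else np.array(j))
E
```

```text
cam in tool [ 0.0681 -0.0003 -0.145 ] 
 [[ 0.0003 -0.9641 -0.2654]
 [ 1.      0.0001  0.0008]
 [-0.0007 -0.2654  0.9641]] [[318.097    0.     314.9713]
 [  0.     318.097  198.5935]
 [  0.       0.       1.    ]]
0 [0.55, 0.04, 0.3] [-0.2066  0.5159  0.0813  1.7191 -0.0508  0.9086 -0.1045]
0 [0.53, 0.04, 0.1] [-0.1546  0.7857 -0.0125  1.9659  0.0233  0.3902 -0.1849]
0 [0.42, 0.04, 0.1] [-0.1944  0.7263 -0.0159  2.2835  0.0801  0.1323 -0.2857]
0 [0.52, 0.29, 0.1] [-0.5875  0.8389  0.0023  1.7721 -0.0034  0.5306 -0.583 ]
3.141592653589793 [0.55, 0.04, 0.3] [ 0.3294  0.6201 -0.8313  1.6914  0.5138  1.0625  2.4745]
3.141592653589793 [0.53, 0.04, 0.1] [ 0.2538  0.8791 -0.717   1.9443  0.9241  0.6869  2.0905]
3.141592653589793 [0.42, 0.04, 0.1] [ 0.1061  0.7601 -0.5     2.2682  1.1022  0.3793  1.7988]
3.141592653589793 [0.52, 0.29, 0.1] [-0.2056  0.9268 -0.6954  1.7507  0.8171  0.7791  1.8228]
```

```bash
python3 - <<'E'
from h import *
ctrl.reach([.57,.075,.26],down(0).as_quat());ctrl.hold(.3)
im=imaging.capture("wrist");m=imaging.camera_model("wrist");cv2.imwrite("pics/w1.png",im);np.save("w1.npy",m,allow_pickle=True)
print(status.observe()["tcp_pos"],status.observe()["time_s"],proj("wrist",[.536,.043,.07]))
for t in(.07,.13):
  for p in([.53,.04,.1],[.44,.04,.1],[.44,.04,.12]):
    for a in(0,np.pi):
      q=R.from_rotvec([0,t,0])*down(a);z=q.as_matrix()[:,2]
      j=ctrl.solve_ik(p,q.as_quat());print(t,p,a,z,None if j is None else np.array(j))
E
```

```text
[0.5699 0.0753 0.26  ] 2.5667 [[284.0739 205.7246]]
0.07 [0.53, 0.04, 0.1] 0 [-0.0699  0.     -0.9976] [-0.1677  0.8054  0.0208  1.8993 -0.0529  0.5068 -0.1056]
0.07 [0.53, 0.04, 0.1] 3.141592653589793 [-0.0699  0.     -0.9976] [ 0.3483  0.9692 -0.9175  1.8717  0.9512  0.9006  2.0804]
0.07 [0.44, 0.04, 0.1] 0 [-0.0699  0.     -0.9976] [-0.1886  0.7461  0.0049  2.162  -0.0543  0.3027 -0.1324]
0.07 [0.44, 0.04, 0.1] 3.141592653589793 [-0.0699  0.     -0.9976] [ 0.3328  0.8902 -0.8821  2.1356  1.0497  0.7341  1.8608]
0.07 [0.44, 0.04, 0.12] 0 [-0.0699  0.     -0.9976] [-0.1912  0.7051  0.0091  2.1512 -0.0538  0.3546 -0.1329]
0.07 [0.44, 0.04, 0.12] 3.141592653589793 [-0.0699  0.     -0.9976] [ 0.3598  0.8643 -0.9301  2.1235  0.9989  0.776   1.8994]
0.13 [0.53, 0.04, 0.1] 0 [-0.1296  0.     -0.9916] [-0.1616  0.8246  0.0198  1.8411 -0.059   0.6055 -0.0966]
0.13 [0.53, 0.04, 0.1] 3.141592653589793 [-0.1296  0.     -0.9916] [ 0.3724  1.0175 -0.9861  1.8121  0.9228  1.0134  2.1157]
0.13 [0.44, 0.04, 0.1] 0 [-0.1296  0.     -0.9916] [-0.1793  0.7603  0.002   2.1068 -0.062   0.4032 -0.1191]
0.13 [0.44, 0.04, 0.1] 3.141592653589793 [-0.1296  0.     -0.9916] [ 0.3905  0.9576 -1.0014  2.0779  1.0086  0.8789  1.8996]
0.13 [0.44, 0.04, 0.12] 0 [-0.1296  0.     -0.9916] [-0.1818  0.7211  0.0061  2.0966 -0.0614  0.4527 -0.12  ]
0.13 [0.44, 0.04, 0.12] 3.141592653589793 [-0.1296  0.     -0.9916] [ 0.4056  0.926  -1.0284  2.067   0.9592  0.9049  1.9358]
```

View pics/w1.png

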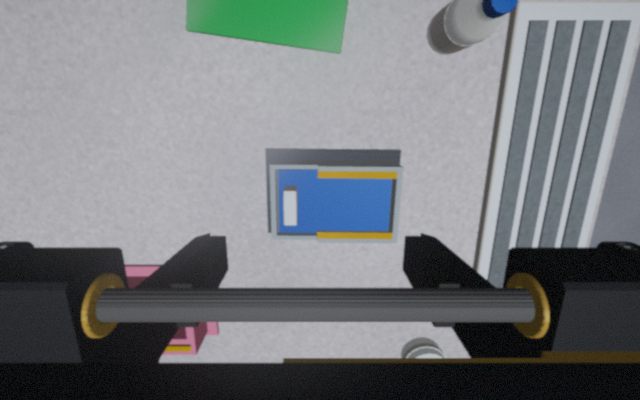

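The close view shows the grey case at (270–402,165–240). The white knob top is at about (290,208) at the left (robot) end, with yellow flanges at the rear half of both sides. This matches the description, so I'm measuring the knob and yaw now.

```bash
python3 - <<'E'
from h import *
im=cv2.imread("pics/w1.png");m=np.load("w1.npy",allow_pickle=True).item();H,S,V=hsv(im)
r=lambda c,z:cv2.minAreaRect(ray("",c,z,m)[:,:2].astype(np.float32))
for thr in(150,190,215):
    w=blob((S<60)&(V>thr),(278,175,305,235));print("knob",thr,cv2.boundingRect(w),r(w,.076))
for roi in((310,165,405,190),(310,220,405,250)):
    y=blob((abs(H-20)<8)&(S>150),roi);
    P=ray("",y,.062,m);print("flange",cv2.boundingRect(y),r(y,.062))
b=blob((abs(H-110)<15)&(S>120),(265,150,410,250));print("lid",cv2.boundingRect(b),r(b,.05))
g=(abs(H-65)<20)&(S>120)
c=cv2.resize(im[140:260,250:420],None,fx=4,fy=4,interpolation=cv2.INTER_CUBIC);cv2.imwrite("pics/w1c.png",c)
E
```

```text
knob 150 (283, 191, 14, 35) ((0.5423954725265503, 0.04196465015411377), (0.03861105442047119, 0.014079988934099674), 89.14189910888672)
knob 190 (284, 192, 12, 33) ((0.5423058271408081, 0.04196879267692566), (0.011187692172825336, 0.03635260462760925), 1.0305631160736084)Traceback (most recent call last):
  File "<stdin>", line 5, in <module>
  File "h.py", line 17, in blob
    return max(cs,key=cv2.contourArea)[:,0,:]
           ~~~^^^^^^^^^^^^^^^^^^^^^^^^
ValueError: max() iterable argument is empty
```

```bash
python3 - <<'E'
from h import *
im=cv2.imread("pics/w1.png");m=np.load("w1.npy",allow_pickle=True).item();H,S,V=hsv(im)
r=lambda c,z:cv2.minAreaRect(ray("",c,z,m)[:,:2].astype(np.float32))
for roi in((310,165,405,190),(310,220,405,250)):
    y=blob((abs(H-20)<8)&(S>150),roi);
    P=ray("",y,.062,m);print("flange",cv2.boundingRect(y),r(y,.062))
b=blob((abs(H-110)<15)&(S>120),(265,150,410,250));print("lid",cv2.boundingRect(b),r(b,.05))
c=cv2.resize(im[140:260,250:420],None,fx=4,fy=4,interpolation=cv2.INTER_CUBIC);cv2.imwrite("pics/w1c.png",c)
E
```

```text
flange (319, 172, 77, 7) ((0.6160426139831543, 0.07580312341451645), (0.08343357592821121, 0.006681961007416248), 0.050455670803785324)
flange (318, 232, 73, 6) ((0.6151081323623657, 0.006023244000971317), (0.08327493816614151, 0.006175306160002947), 0.05390143766999245)
lid (279, 170, 113, 63) ((0.592461347579956, 0.041780441999435425), (0.1297832727432251, 0.074777752161026), 0.05035576969385147)
```

View pics/w1c.png

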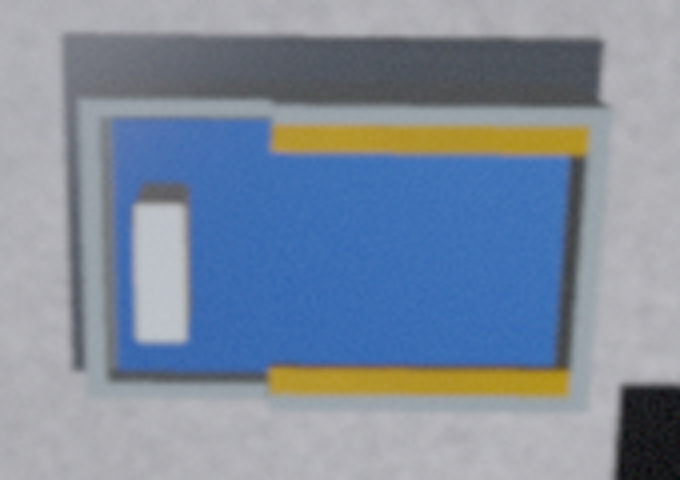

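Crop: white knob top at crop (160,272), full picture (290,208), at the lip end between the flanges. This is the right lid, and the case yaw is about 0. Next I grip the knob with the tips above the highest possible lip.

```bash
python3 - <<'E'
from h import *
q=down(-.007).as_quat()
ctrl.set_gripper(.044,30)
ctrl.reach([.5424,.0418,.14],q);ctrl.hold(.2)
print(ctrl.servo_line([.5424,.0418,.062],velocity=.06,force_limit=6))
s=status.observe();print(s["tcp_pos"],s["force"])
ctrl.set_gripper(0,40);ctrl.hold(.3)
s=status.observe();print(s["gripper_width"],s["grip_force"],s["tcp_pos"],s["force"],s["ft_torque"],s["time_s"])
E
```

```text
False
[0.5427 0.0418 0.0624] [ 0.3857  1.3826 -0.305 ]
0.01367496246665338 40.00006020069122 [0.5424 0.0418 0.0621] [-0.4024  0.0861  2.5558] [-0.0755  0.109  -0.0321] 6.4333
```

```bash
python3 - <<'E'
from h import *
q0=down(-.007);P0=np.array([.5424,.0418,.062]);Q=P0+[.115,0,-.017]
f0=np.array(status.observe()["force"]);t0=np.array(status.observe()["ft_torque"])
for h in np.r_[1:6:1.,6:20:.5]:
    r=R.from_rotvec([0,np.arcsin(h/130),0])
    st=ctrl.servo_line(Q+r.apply(P0-Q)+[0,0,.0002],(r*q0).as_quat(),velocity=.015,force_limit=9)
    s=status.observe();f=s["force"]-f0;print(h,st,f,s["ft_torque"]-t0,(s["tcp_pos"]-P0)*1e3,s["time_s"])
    if st or np.linalg.norm(f)>8: break
E
```

```text
1.0 False [ 0.5717 -0.8118 -3.5607] [ 0.0337 -0.09    0.0828] [ 0.2086 -0.0063  1.0054] 6.6833
2.0 False [ 0.1553  0.3515 -3.4807] [ 0.0304 -0.0482  0.0301] [0.3841 0.0081 1.9525] 6.9333
3.0 False [ 0.0469 -0.1669 -3.7729] [-0.0644 -0.0628  0.0581] [ 0.5866 -0.003   2.877 ] 7.1833
4.0 False [ 0.0341  0.9636 -3.5396] [ 0.0069 -0.0243  0.014 ] [0.7483 0.0097 3.7741] 7.4333
5.0 False [ 0.7854 -0.7317 -3.6457] [ 0.0223 -0.0781  0.0493] [0.9268 0.0273 4.6536] 7.6833
6.0 False [ 1.1443  0.7092 -3.1972] [-0.0325 -0.0309  0.0632] [1.0983 0.0196 5.5299] 7.9333
6.5 False [ 0.6834 -0.5471 -3.0316] [-0.002  -0.0807  0.0846] [ 1.0326 -0.0157  5.9183] 8.1833
7.0 False [-0.0116  0.126  -3.0665] [ 0.0387 -0.0762  0.0342] [1.1563 0.0501 6.3889] 8.4333
7.5 False [ 0.273  -0.1786 -2.4298] [ 0.0605 -0.0285  0.0537] [ 1.2524 -0.0226  6.8197] 8.6833
8.0 False [ 0.4332 -0.3202 -2.3819] [-0.016  -0.1169 -0.0005] [1.3395 0.0126 7.2606] 8.9333
8.5 False [-0.3475  0.599  -3.4654] [ 0.0021 -0.0865  0.0333] [1.4381 0.0262 7.7089] 9.1833
9.0 False [ 0.23    0.1766 -3.2768] [ 0.0475 -0.1153 -0.0303] [ 1.5765 -0.01
[... 955 characters left out ...]
  12.4826] 11.9333
14.5 False [-0.8785 -0.5048 -3.3944] [ 0.0419 -0.1593  0.0362] [ 2.6968 -0.0249 12.9293] 12.1833
15.0 False [ 0.374   0.096  -3.1202] [ 0.0708 -0.0734  0.0308] [ 2.8087  0.0134 13.3783] 12.4333
15.5 False [-0.5941  0.1912 -2.0256] [-0.0048 -0.1621  0.0175] [ 2.9266  0.0135 13.7961] 12.6833
16.0 False [ 0.6947 -0.2938 -3.0481] [ 0.0395 -0.1733  0.0212] [ 3.0811  0.0002 14.2399] 12.9333
16.5 False [-0.4992 -0.3031 -4.0907] [ 0.0617 -0.0637  0.0085] [ 2.815  -0.023  14.5655] 13.1833
17.0 False [-0.4665 -0.0364 -6.3776] [-0.008  -0.2251  0.0604] [ 2.8351 -0.0349 14.7608] 13.4333
17.5 False [ -0.565   -0.6063 -12.4577] [-0.0357 -0.3911  0.0181] [ 2.8937 -0.018  15.007 ] 13.6833
```

Contact with the flanges began at about 16.3 mm rise, so the lip is about 11.7 mm high. I back off to 14 mm and slide along the slope.

```bash
python3 - <<'E'
from h import *
q0=down(-.007);P0=np.array([.5424,.0418,.062]);Q=P0+[.115,0,-.017]
f0=np.array(status.observe()["force"])
r=R.from_rotvec([0,np.arcsin(14/130),0]);q=(r*q0).as_quat();A=Q+r.apply(P0-Q)+[0,0,.0003]
d=r.apply([-np.cos(.007),np.sin(.007),0])
ctrl.servo_line(A,q,velocity=.015);ctrl.hold(.1)
print("back",status.observe()["force"])
for k in(.012,.03,.06,.089):
    st=ctrl.servo_line(A+k*d,q,velocity=.04,force_limit=9)
    s=status.observe();print(k,st,s["force"],s["ft_torque"],(s["tcp_pos"]-A)@d,s["gripper_width"],s["time_s"])
    if st:break
im=imaging.capture("side");cv2.imwrite("pics/s2.png",cv2.resize(im[130:260,240:400],None,fx=4,fy=4))
E
```

```text
back [ 0.1499 -0.335  -1.081 ]
0.012 False [-0.1748 -0.4818 -1.2946] [-0.109  -0.0548 -0.0068] 0.01219658126737684 0.01372647847425559 14.5833
0.03 False [ 0.6207 -0.1377 -0.6379] [-0.0806  0.0145  0.0319] 0.029889693084592155 0.013535606249432414 15.1833
0.06 False [ 1.0978 -0.9504 -0.4023] [-0.0588 -0.0277 -0.0117] 0.05963777672428966 0.013415851260269134 16.0833
0.089 False [ 1.2063  0.3255 -1.1277] [-0.0257 -0.0764 -0.0038] 0.08864905447243508 0.01352388254027282 16.9583
```

View pics/s2.png

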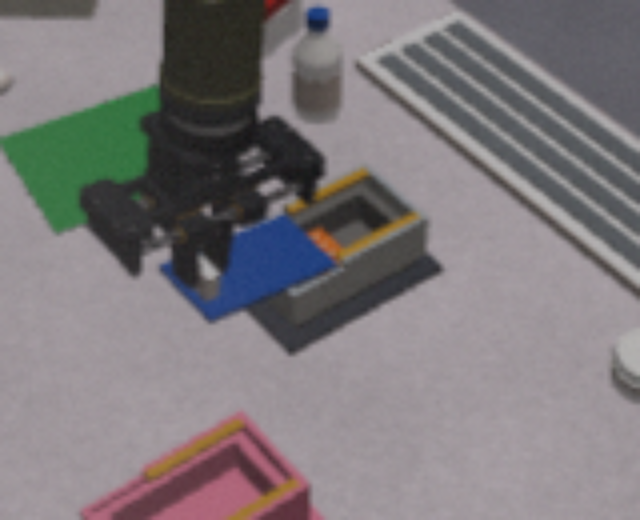

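The crop shows the lid slid out past the lip and held by the knob, with the orange cassette visible at crop (325,243). Now I lift the lid and lay it on the mat.

```bash
python3 - <<'E'
from h import *
p=np.array(status.observe()["tcp_pos"])
ctrl.servo_line(p+[-.008,0,.003],velocity=.05)
ctrl.servo_line(p+[-.008,0,.10],velocity=.12)
q=down(-.007).as_quat();m=np.array([.5215,.2935])
ctrl.reach([m[0]-.05,m[1],.15],q)
ctrl.servo_line([m[0]-.05,m[1],.040],velocity=.1);ctrl.hold(.2)
print(status.observe()["force"])
st=ctrl.servo_line([m[0]-.05,m[1],.0195],velocity=.02,force_limit=3)
s=status.observe();print(st,s["tcp_pos"],s["force"],s["ft_torque"],s["time_s"])
im=imaging.capture("side");cv2.imwrite("pics/s3.png",cv2.resize(im[110:210,200:340],None,fx=5,fy=5))
E
```

```text
[ 0.0106  0.3142 -0.9379]
True [0.4713 0.2934 0.0211] [-0.6784 -0.7749  4.8446] [-0.0612  0.0479  0.0331] 21.6083
```

View pics/s3.png

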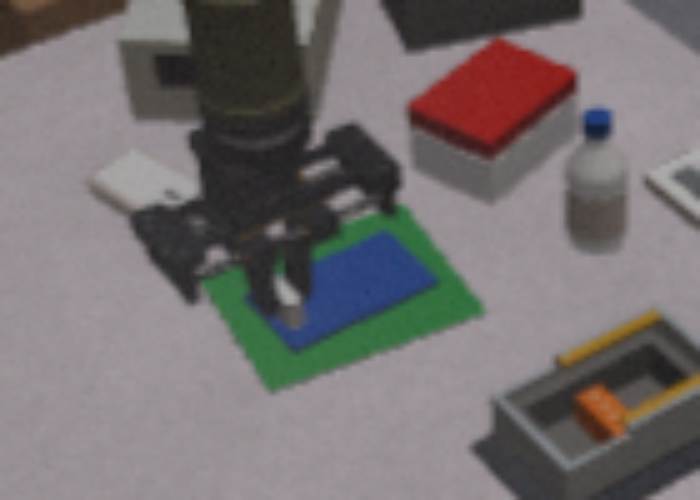

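The crop shows the lid flat, knob up, well inside the mat. Contact came at the expected height, so I release and look into the case from above.

```bash
python3 - <<'E'
from h import *
ctrl.set_gripper(.044);ctrl.hold(.2)
p=np.array(status.observe()["tcp_pos"]);ctrl.servo_line(p+[0,0,.13],velocity=.15)
ctrl.reach([.58,.075,.22],down(0).as_quat());ctrl.hold(.3)
m=imaging.camera_model("wrist");im=imaging.capture("wrist");cv2.imwrite("pics/w4.png",im);np.save("w4.npy",m,allow_pickle=True)
H,S,V=hsv(im);c=blob((abs(H-10)<6)&(S>150)&(V>150),(230,100,450,260));print(cv2.boundingRect(c),cv2.contourArea(c))
P=ray("",c,.038,m)[:,:2].astype(np.float32);print(cv2.minAreaRect(P),P.min(0),P.max(0))
y0=max(cv2.boundingRect(c)[1]-75,0)
cv2.imwrite("pics/w4c.png",cv2.resize(im[120:280,240:440],None,fx=4,fy=3.75))
# lid check on mat with scene cam
sc=imaging.capture("scene");H,S,V=hsv(sc);b=blob((abs(H-112)<12)&(S>150),(395,180,465,235));print("lid",cv2.minAreaRect(ray("scene",b,.009)[:,:2].astype(np.float32)),status.observe()["time_s"])
E
```

```text
(312, 231, 1, 1) 0.0
((0.5763276815414429, 0.017669720575213432), (0.0, 0.0), 0.0) [0.5763 0.0177] [0.5763 0.0177]
lid ((0.5237035751342773, 0.2925752103328705), (0.07468390464782715, 0.12621472775936127), 89.13236999511719) 24.875
```

View pics/w4c.png

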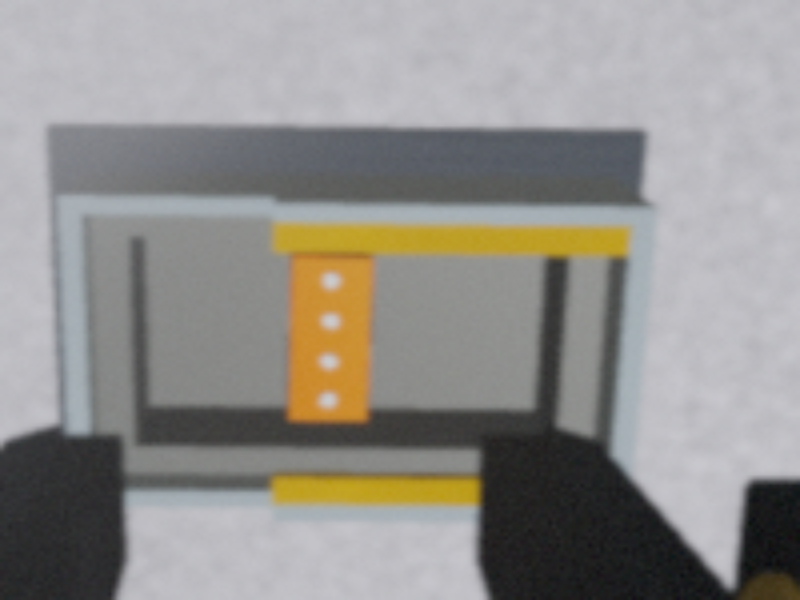

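Lid on the mat is about 3 mm from the centre. The crop shows the cassette's top at crop x 288–372, its -y end at row 422 and its +y end hidden by the flange. Four white dots run at rows 281–400. I'm measuring from the dots and the visible edges.

```bash
python3 - <<'E'
from h import *
im=cv2.imread("pics/w4.png");m=np.load("w4.npy",allow_pickle=True).item();H,S,V=hsv(im)
print(H[215,317],S[215,317],V[215,317],H[183,320])
c=blob((H>=10)&(H<=19)&(S>140)&(V>150),(305,189,340,240));print(cv2.boundingRect(c))
P=ray("",c,.038,m)[:,:2].astype(np.float32);print(cv2.minAreaRect(P),P.min(0),P.max(0))
e=lambda s:np.polyfit(*s.T[::-1],1)
mid=[ray("",[c[c[:,1]==v][:,0].mean(),v],.038,m)[0,:2] for v in range(193,230)];f=np.polyfit(np.array(mid)[:,1],np.array(mid)[:,0],1);print("axis dx/dy",f)
d=np.array([[240+u/4,120+v/3.75] for u,v in((331,281),(330,321),(329,361),(328,400))]);D=ray("",d-.4,.038,m);print(D)
E
```

```text
18 198 202 24
(312, 189, 21, 43)
((0.5869773626327515, 0.04136255756020546), (0.047651272267103195, 0.020932095125317574), 89.27533721923828) [0.5763 0.0177] [0.5976 0.0651]
axis dx/dy [0.0141 0.5865]
[[0.5873 0.059  0.038 ]
 [0.5871 0.0472 0.038 ]
 [0.587  0.0352 0.038 ]
 [0.5868 0.0232 0.038 ]]
```

```bash
python3 - <<'E'
from h import *
q=down(-.014).as_quat();c=[.587,.0415];pl=[.4815,-.300]
ctrl.set_gripper(.044,20)
ctrl.reach([*c,.12],q);ctrl.hold(.15)
print(ctrl.servo_line([*c,.016],velocity=.08,force_limit=6),status.observe()["tcp_pos"])
ctrl.set_gripper(0,20);ctrl.hold(.2);s=status.observe();z0=s["tcp_pos"][2];print(s["gripper_width"],s["grip_force"],s["tcp_pos"])
if s["gripper_width"]>.017:
    ctrl.servo_line([*c,.17],velocity=.12)
    ctrl.reach([*pl,.15],q);ctrl.hold(.1);s=status.observe();print(s["gripper_width"],s["tcp_pos"])
    ctrl.servo_line([*pl,.05],velocity=.1);ctrl.hold(.2)
    print(ctrl.servo_line([*pl,z0+.002-.001],velocity=.015,force_limit=2.5),z0,status.observe()["tcp_pos"],status.observe()["time_s"])
E
```

```text
False [0.5874 0.0415 0.0165]
0.021933336497068422 20.000355869997293 [0.5871 0.0415 0.0162]
0.021898253068912632 [ 0.4829 -0.2981  0.15  ]
True 0.016199872425418566 [ 0.4815 -0.3     0.0182] 34.0083
```

Contact is at the expected height, so I release, back off and check.

```bash
python3 - <<'E'
from h import *
ctrl.set_gripper(.044);ctrl.hold(.2)
p=np.array(status.observe()["tcp_pos"]);ctrl.servo_line(p+[0,0,.16],velocity=.12)
ctrl.reach([.40,-.02,.3],down(0).as_quat());ctrl.hold(.2)
sc=imaging.capture("scene");sd=imaging.capture("side")
for n,im,rp,rm in(("scene",sc,(190,170,270,240),(395,180,465,235)),("side",sd,(330,240,400,310),(235,140,300,190))):
    H,S,V=hsv(im);c=blob((H>=6)&(H<=20)&(S>130),rp);print(n,"cass",ray(n,c.mean(0),.032))
    b=blob((abs(H-112)<15)&(S>110),rp);print("plate",cv2.minEnclosingCircle(ray(n,b,.010)[:,:2].astype(np.float32)))
    b=blob((abs(H-112)<12)&(S>150),rm);print("lid",cv2.minAreaRect(ray(n,b,.009)[:,:2].astype(np.float32)))
cv2.imwrite("pics/end.png",np.hstack([cv2.resize(sc[150:300,160:500],(400,300)),cv2.resize(sd[90:390,210:460],(400,300))]));print(status.observe()["time_s"])
E
```

```text
scene cass [[ 0.4844 -0.2994  0.032 ]]
plate ((0.4852323532104492, -0.2984345555305481), 0.05924028903245926)
lid ((0.5240700244903564, 0.29257068037986755), (0.07479962706565857, 0.1268775910139084), 89.07715606689453)
side cass [[ 0.4783 -0.3032  0.032 ]]
plate ((0.4786546230316162, -0.3012754023075104), 0.06132900342345238)
lid ((0.5044093132019043, 0.2840050160884857), (0.09187860786914825, 0.04559975117444992), 51.36139678955078)
37.7
```

View pics/end.png

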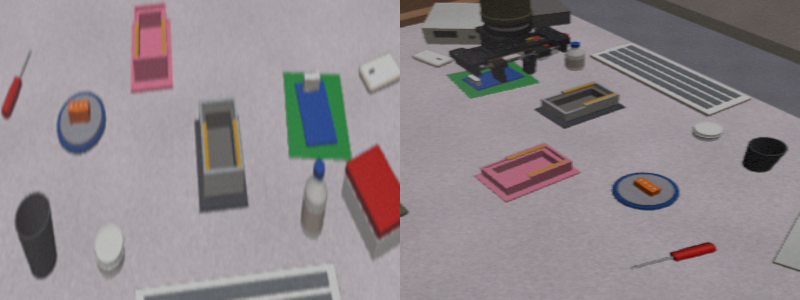

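The picture shows the cassette upright at the middle of the plate (left view 80,110). The lid is flat, knob up, on the mat (315,110), and the bystanders are in place. I'm handing the job in.

```bash
python3 -c "
from workcell import ctrl
print(ctrl.job_done())"
```

```text
the job is handed in; nothing more can be done
None
```

I handed the job in at about 38 s of robot time: the lid lies flat, knob up, about 3 mm from the mat's centre, the cassette stands upright within about 3 mm of the plate's centre, and the bystanders look unmoved in the final pictures; the hand-in returned no verdict.

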